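# Show a heater's fuel strainer to the inspection camera

## Task

Turn the red captive clamp on the white fuel tray a quarter turn anticlockwise, to its stop, so that its tongue is off the strainer, and only then lift the strainer out. Hold it up to the inspection camera handle uppermost, the middle of its gauze at the focus point 130 mm straight in front of the lens, the gauze square to the lens and upright in the picture (so the strainer leans with the camera's tilt), and finish while still holding it there, motionless, in the gripper. Leave the tools and other parts on the bench where they are, and do not bump the camera or its stand.

Things in the scene. Friction and masses are not known exactly. Their poses are not given: they have to be found in the camera images.
- clamp (a joint): angle of the tray's red captive screw clamp, rad: 0 with its steel tongue over the strainer's rim, growing anticlockwise seen from above, stop at 1.6; starts at 0 to 0.2. Turning takes 0.06 N m; it stays where left. The tongue (16 mm wide, 5 mm thick, reaching 72 mm from the axis) blocks the strainer until turned away; at the stop it points along the tray's -x
- clamp_grip (a point): grip point of the clamp's red wing, on its vertical turning axis, 99 mm above the bench. The wing is an upright bar 12 mm thick along this point's x, 34 mm long along its y (+y is the way the tongue points), its top 14 mm above this point, its foot (top of the tongue) 21 mm below. The axes turn with the clamp
- strainer: loose fuel strainer, 110 g, 86 mm high: black square cage 34 x 34 x 45 mm, on it a round rim 68 mm across, 5 mm thick, resting on the tray's top, then a green handle bar 12 mm thick along x, 28 mm long along y, 36 mm high. Origin: centre of the cage's underside; z up to the handle, x out of the gauze side. An orange tab on the rim, +x of the handle, marks the gauze side. The cage hangs clear of the well
- handle (a point): point in the strainer's handle, 74 mm above the strainer's origin, 24 mm above the rim's top and 12 mm below the handle's top; axes as the strainer's
- gauze (a point): centre of the strainer's brass gauze (26 x 36 mm, on the cage's +x face): 17.5 mm along x and 22 mm up from the strainer's origin; axes as the strainer's
- core (a point): point on the strainer's centre line level with the middle of the gauze, 22 mm above the strainer's origin
- tray: fixed white fuel tray, a block 160 (x) x 240 (y) x 65 mm high; origin at the centre of its underside on the bench, z up. The clamp's axis is at y = -45 mm, the well at y = +45 mm, both at x = 0.
- well (a point): centre of the mouth of the tray's round well, 65 mm above the bench: 54 mm wide, 58 mm deep; seated, the strainer's origin is 45 mm below this point. Axes as the tray's
- camera_stand: fixed camera stand: dark base plate 300 x 100 x 6 mm on the bench, with a yellow disc (44 mm) vertically under the focus point, and a round post 180 mm beyond the disc; origin on the bench under the focus point, x towards the post. It carries the camera.
- camera: grey inspection camera with a black round lens (36 mm) and white ring, on the stand, looking roughly to the robot and 20 degrees downward; origin at the centre of the lens's front, x along the line of sight out of the lens, z the picture's up direction (20 degrees off vertical), y to the side. The camera lies behind the lens, up to 90 mm along -x, within 26 mm of the line of sight (its box 25 mm)
- focus (a point): the camera's focus point in the air: 130 mm straight out from the lens along its line of sight, 220 mm above the bench; axes as the camera's
- screwdriver: bystander, loose: screwdriver with a red handle, lying beside the fuel tray on the robot's side; origin at its middle region on the bench
- wrench: bystander, loose: steel spanner lying beyond the fuel tray; origin at its middle region on the bench
- tape: bystander, loose: green roll of tape, 68 mm across, 24 mm high, lying flat near the robot; origin at the centre of its underside
- spray_can: bystander, loose: upright can with a blue label, 54 mm across, 150 mm high; origin at the centre of its underside
- burner_ring: bystander, loose: dark steel burner ring, 150 mm across, 35 mm high; origin at the centre of its underside
- fan_motor: bystander, loose: round aluminium fan motor, 100 mm across, 100 mm high with its shaft; origin at the centre of its underside
- parts_bin: bystander, loose: yellow open bin, 110 x 130 x 50 mm; origin at the centre of its underside
- screw_jar: bystander, loose: jar of screws, 70 mm across, 90 mm high; origin at the centre of its underside
Not all that is in view belongs to the job. Of the things shaped like the strainer, the black one is meant.

How it is judged:
On the way, in this order (a step that is already met when the one before it is completed fails the run):
1. the clamp is turned a quarter turn anticlockwise (beyond 1.35 rad) with the strainer still seated in its well (value of joint clamp above 1.35 rad and z of strainer in the frame of well below -0.037 m), for 0.2 s.
2. the strainer is lifted clear of the well in the gripper (its underside over the tray's top) (z of strainer in the frame of well above 0.005 m and contact force between strainer and the fingers above 0.5 N), for 0.2 s.
At the end, for the whole second after the job is handed in: The gripper holds the strainer motionless, clear of tray and camera stand; gauze centre within 15 mm of the focus point, gauze facing the lens and handle up in the picture, each within 0.2 rad (11 degrees); clamp still turned beyond 1.3 rad (distance between gauze and focus below 0.015 m and angle between the x axis of strainer and the x axis of camera, either way round below 0.2 rad and x of core in the frame of camera above 0.13 m and angle between the z axis of strainer and the z axis of camera, either way round below 0.2 rad and angle between strainer's own z axis and vertical below 0.7 rad and contact force between strainer and the fingers above 0.5 N and contact force between strainer and camera_stand below 0.1 N and contact force between strainer and tray below 0.1 N and linear speed of strainer below 0.03 m/s and angular speed of strainer below 0.2 rad/s and value of joint clamp above 1.3 rad); the arm keeps its last pose, push and grip.
It fails at once if a bystander is shifted by more than 30 mm (distance of any of screwdriver, wrench, tape, spray_can, burner_ring, fan_motor, parts_bin, screw_jar from where it was at the start of the episode above 0.03 m).
It fails at once if the camera or its stand is bumped (over 3 N) by the robot or the strainer (contact force between camera_stand and the arm above 3 N or contact force between camera_stand and the fingers above 3 N or contact force between camera_stand and strainer above 3 N).
It also fails if it takes over 54 s, if anything falls off the work surface, if the arm or the gripper's body presses on something with over 40 N, if the wrist force passes 120 N, or if a joint passes its speed limit or range.

## Robot

A 6-joint arm with a two-finger parallel gripper is mounted at the origin on the work surface. World frame = base frame: x ahead of the robot, y to its left, z up, the work surface at z = 0. Lengths are in m, angles in rad, forces in N, time in s.
With the tool pointing down it reaches from about 0.35 to 0.975 m from the base axis. Payload 4.9 kg.
Tool frame: the origin (TCP) lies midway between the tips of the shut fingers; the grasp point (between the pads) lies manip.grip_depth behind it (manip.grip_depth is the distance from the TCP to the grasp point, in m); z points along the fingers, x is the direction in which the jaws open and shut, and the axes are right-handed (so a half turn about z gives the same grasp; the last joint's range is limited). The gripper opens to 85 mm and grips with 20 to 120 N. Pads are 22 mm wide; open, the fingers measure 114 mm over their backs; the gripper's body (76 mm by 85 mm) begins 54 mm behind the grasp point. The pads swing forward as they close: fully open they stand 13 mm farther back than shut.
Start: joints at [-1.332, 0.053, 1.613, -0, 1.476, -0.119], TCP at [0.219, -0.585, 0.197] pointing down, gripper open.
Joint ranges: [-3.01, 3.01], [-1.01, 2.22], [0.06, 2.58], [-1.02, 4.17], [0.09, 2.62], [-3.14, 3.14]. Speed limits (rad/s): [2.57, 2.57, 3.14, 3.14, 3.14, 3.14].

## Interface

Orientations are given as a unit quaternion [w, x, y, z].
In Python, from plant import state, grab_frame, ticket, manip gives the robot as it stands.
- The arm moves only by the tool carry_out, never from a script. Its argument "moves" is a list that holds one entry, the list of rows, each a list of 7 numbers: the turn, a rotation vector about the tool's x, y, z each as a share of 5 degrees, from -1 to 1, then the shift along the tool's x, y, z each as a share of 0.04 m, from -1 to 1, then the gripper command: -1 is shut, 1 is fully open, values between are in proportion. A call has 1 to 8 rows; each row shifts and turns the commanded pose from where the row before left it, along the tool's axes as they then stand; what a row does not reach is not made up. A row lasts 1/12 s, in which the tool goes at most 41.7 mm and 7.16 degrees, less where a joint would pass 70% of its speed; a pose out of reach is approached as far as the arm can. A call with a number of a shift or a turn outside -1 to 1 is refused whole. A call with a gripper value outside its range is refused whole. The fingers move at their own pace and stop on an object; the grip force is fixed at half the most. Time passes only in rows, so rows that do not move let the fingers close. It gives the time, the measured TCP pose, the force and the opening at its end, in the units of the state.
- state(): the state, without advancing time (a new reading comes with each control period).
- grab_frame(name): name is "side" or "top" or "wrist"; returns a dict with "frame" (480x640x3 uint8, red, green, blue), "z_map" (480x640 float32, m along the optical axis (not along the pixel's ray), 0 where there is no reading), "K" (3x3 intrinsics, pixels), "k1" (the pictures are not rectified: a ray, as slopes to the right and down, at radius r is drawn at 1 + k1 r^2 times it, then the intrinsics apply), "world_from_camera" (4x4, takes a point from camera to world coordinates); the wrist camera has in their place "hand_eye" (4x4, takes a point from camera to tool coordinates, whose origin is the TCP and whose axes are the tool frame's). Camera axes: x right, y down, z forward; pixel columns grow to the right and rows downward; lengths in m; the calibration is good to about 2 mm. A picture is of the moment at which its call begins: read the wrist's pose just before it.
- ticket.job_done(): hands the job in, once; it reports no verdict.
The state is a dict: "time": time; "joint_pos": joint angles; "joint_vel": joint speeds; "joint_efforts": joint torques, N m; "tool_pos": TCP position; "tool_rot": TCP orientation; "contact_force": force on the tool from outside, world axes, zero at the start; "ft_torque": the same for the moment, N m; "gripper_width": opening from 0.0 (shut) to 1.0 (fully open).
Only numpy, scipy, OpenCV 4.12 (cv2) and the standard library are available. Lean on these libraries where they do the work, as an engineer would, in place of code of your own. Each camera call takes 0.05 s, during which the arm holds its last target.

## Working session

There is one attempt and no reset: what is moved stays moved. The work goes in short steps, Python scripts to look and compute and a tool call to move; the robot and the scene stay as the last step left them, time stands still between calls to the robot, and variables do not carry over. Pictures are saved under pics/ and viewed, and the job is handed in when it is done.

Besides the shell and the picture viewer there is one more tool, called after "Request:" in YAML: its name, and indented under it one key for each argument. carry_out: Moves the arm, as the interface text tells. Shift numbers are shares of 0.04 m and turn numbers shares of 5 degrees, none past 1 either way. Its arguments: {"type":"object","properties":{"moves":{"type":"array"}},"required":["moves"]}

```bash
mkdir -p pics; ls; python3 - <<'E'
from plant import state, grab_frame, ticket, manip
import cv2,numpy as np
print(state()); print([ (a,getattr(manip,a)) for a in dir(manip) if a[0]!='_'])
for n in("side","top","wrist"):
    f=grab_frame(n); cv2.imwrite(f"pics/{n}0.png",f["frame"][:,:,::-1]); np.savez(f"{n}0.npz",**f)
    print(n,f["K"].tolist(),f["k1"],np.round(f.get("world_from_camera",f.get("hand_eye")),4).tolist())
E
```

```text
pics
{'time': 0.0, 'joint_pos': array([-1.33195313e+00,  5.33637709e-02,  1.61430313e+00,  2.78679199e-05,
        1.47601559e+00, -1.18949328e-01]), 'joint_vel': array([-0.00144438,  0.00085598,  0.00165474, -0.00021164, -0.00194708,
        0.00063959]), 'joint_efforts': array([-4.12561149e-04, -3.93679440e+01, -3.70180678e+01, -1.00009011e-04,
        6.90198125e-03,  1.03776367e-05]), 'tool_pos': array([ 0.21875071, -0.58471916,  0.19565337]), 'tool_rot': array([-7.03650680e-04,  8.21645739e-01, -5.69997534e-01, -7.72603254e-04]), 'contact_force': array([0.12436178, 0.61976776, 0.0909221 ]), 'ft_torque': array([-0.02011496, -0.0047491 , -0.0023935 ]), 'gripper_width': 1.0043347853076185}
[('IKError', <class 'plant.IKError'>), ('grip_depth', 0.0187)]
side [[529.4074350451688, 0.0, 320.47104718912186], [0.0, 529.4074350451688, 238.92047875942941], [0.0, 0.0, 1.0]] 0.01680104256450841 [[0.9915, -0.0975, 0.0866, 0.4306], [-0.1302, -0.7009, 0.7013, -1.0675], [-0.0077, -0.7066, -0.7076, 1.2543], [0.0, 0.0, 0.0, 1.0]]
top [[493.01915911319134, 0.0, 314.3714985359084], [0.0, 493.01915911319134, 245.27563659066962], [0.0, 0.0, 1.0]] -0.10368544268851747 [[-0.0103, -0.9797, 0.2001, 0.2309], [-0.9999, 0.0111, 0.0026, 0.0103], [-0.0048, -0.2001, -0.9798, 1.7105], [0.0, 0.0, 0.0, 1.0]]
wrist [[367.08468367883376, 0.0, 314.00954721449745], [0.0, 367.08468367883376, 237.4994636360214], [0.0, 0.0, 1.0]] -0.07497073327508678 [[1.0, -0.0011, -0.0011, 0.0005], [0.0014, 0.9542, 0.2992, -0.0759], [0.0007, -0.2992, 0.9542, -0.1771], [0.0, 0.0, 0.0, 1.0]]
```

View pics/side0.png

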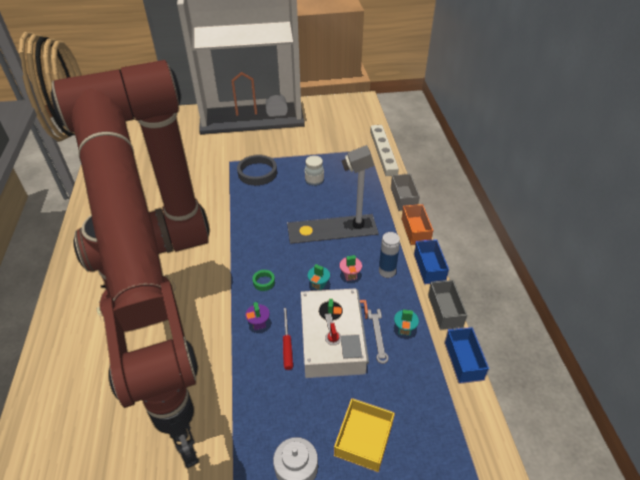

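View pics/top0.png

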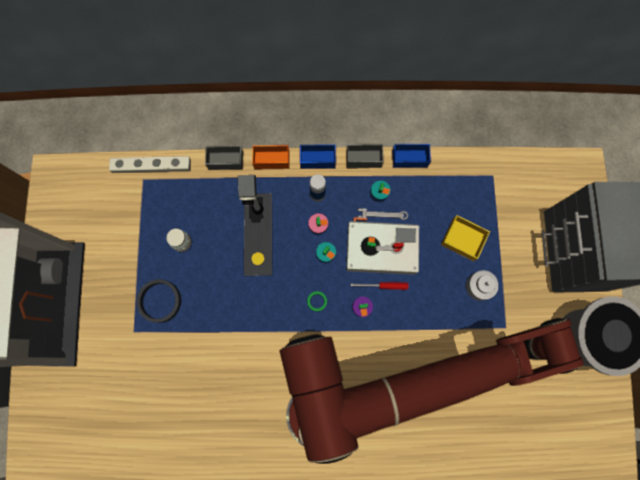

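View pics/wrist0.png

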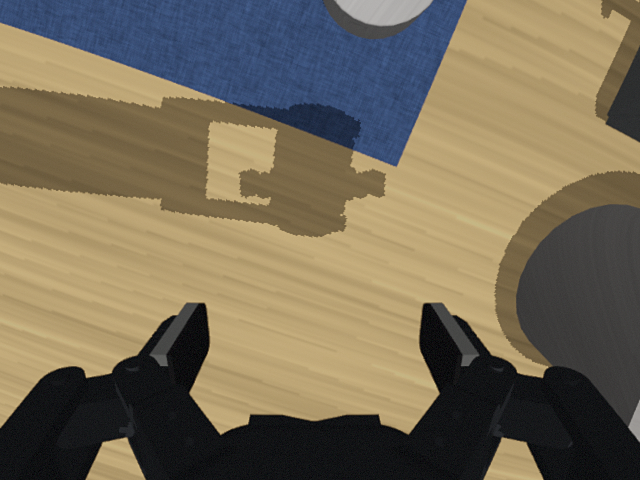

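```bash
cat > h.py <<'E'
import numpy as np,cv2
from scipy.spatial.transform import Rotation as R
def load(n): 
    return dict(np.load(n))
def rays(f,uv):
    uv=np.asarray(uv,float).reshape(-1,2);K=f["K"]
    d=np.c_[(uv[:,0]-K[0,2])/K[0,0],(uv[:,1]-K[1,2])/K[1,1]]
    s=d.copy()
    for _ in range(20): s=d/(1+float(f["k1"])*(s**2).sum(1,keepdims=True))
    return np.c_[s,np.ones(len(s))]
def T(f,st=None):
    if "world_from_camera" in f: return f["world_from_camera"]
    M=np.eye(4);q=st["tool_rot"];M[:3,:3]=R.from_quat([q[1],q[2],q[3],q[0]]).as_matrix();M[:3,3]=st["tool_pos"]
    return M@f["hand_eye"]
def onplane(f,uv,z,M=None):
    M=T(f) if M is None else M
    d=rays(f,uv)@M[:3,:3].T;o=M[:3,3]
    return o+d*((z-o[2])/d[:,2])[:,None]
def cloud(f,M=None):
    M=T(f) if M is None else M
    v,u=np.mgrid[:480,:640]
    r=rays(f,np.c_[u.ravel(),v.ravel()])*f["z_map"].reshape(-1,1)
    return (r@M[:3,:3].T+M[:3,3]).reshape(480,640,3)
E
python3 - <<'E'
from h import *
t=load("top0.npz");s=load("side0.npz")
a=cv2.resize(t["frame"][170:310,230:430],None,fx=4,fy=4,interpolation=cv2.INTER_CUBIC)
cv2.imwrite("pics/topc.png",a[:,:,::-1])
a=cv2.resize(s["frame"][230:390,230:430],None,fx=3.7,fy=3.7,interpolation=cv2.INTER_CUBIC)
cv2.imwrite("pics/sidec.png",a[:,:,::-1])
a=cv2.resize(s["frame"][130:250,280:410],None,fx=4.5,fy=4.5,interpolation=cv2.INTER_CUBIC)
cv2.imwrite("pics/sidecam.png",a[:,:,::-1])
for n,f in(("top",t),("side",s)):
    P=cloud(f); hsv=cv2.cvtColor(f["frame"],cv2.COLOR_RGB2HSV)
    m=((abs(P[...,2]-.065)<.006)&(hsv[...,1]<60)&(hsv[...,2]>150)&(abs(P[...,0]-.75)<.5)&(abs(P[...,1])<.4)).astype(np.uint8)
    k,l,st,c=cv2.connectedComponentsWithStats(m); i=1+st[1:,4].argmax()
    v,u=np.where(l==i); X=onplane(f,np.c_[u,v],.065)
    r=cv2.minAreaRect((X[:,:2]*1000).astype(np.float32)); print(n,st[i],r, P[l==i][:,2].mean())
    m=((hsv[...,0]>20)&(hsv[...,0]<32)&(hsv[...,1]>180)&(hsv[...,2]>150)).astype(np.uint8)
    k,l,st,c=cv2.connectedComponentsWithStats(m)
    for j in range(1,k):
        if 20<st[j,4]<400: print(" yellow",st[j],c[j],onplane(f,c[j],.006))
E
```

```text
top [ 348  222   70   50 2002] ((560.6524658203125, -218.47647094726562), (236.73411560058594, 161.6123809814453), 86.31768035888672) 0.06397868106692793
 yellow [252 253  12  12 115] [257.46956522 258.25217391] [[0.53480401 0.21549607 0.006     ]]
side [ 301  289   66   76 3074] ((564.2750244140625, -219.13363647460938), (244.156005859375, 161.92840576171875), 86.27558898925781) 0.06666479095964918
 yellow [301 227  11   7  60] [305.63333333 230.11666667] [[0.53908005 0.21834056 0.006     ]]
```

View pics/topc.png

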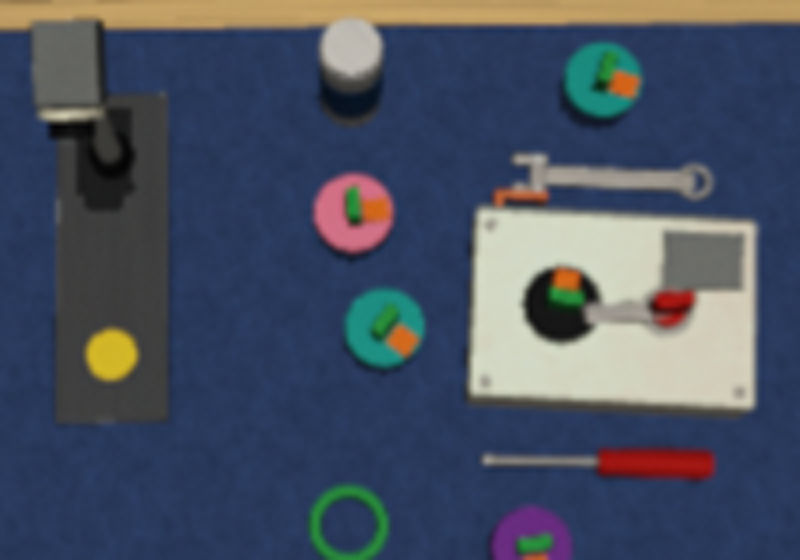

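View pics/sidec.png

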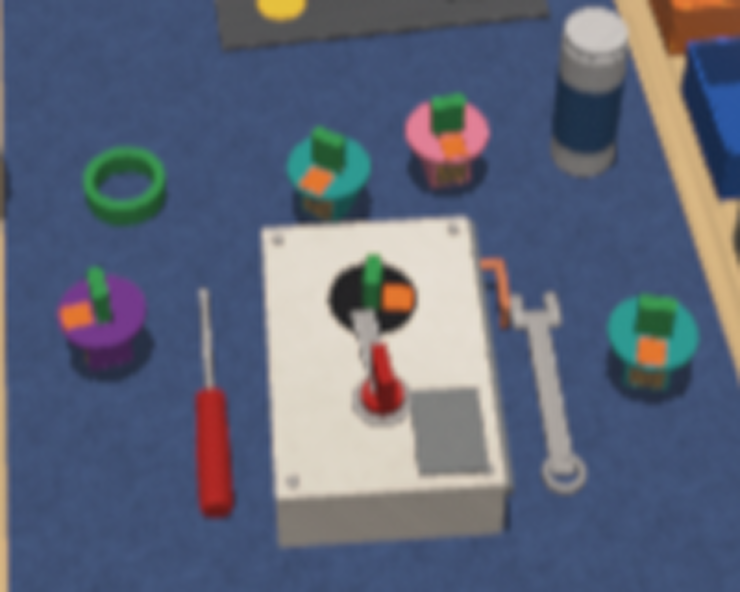

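View pics/sidecam.png

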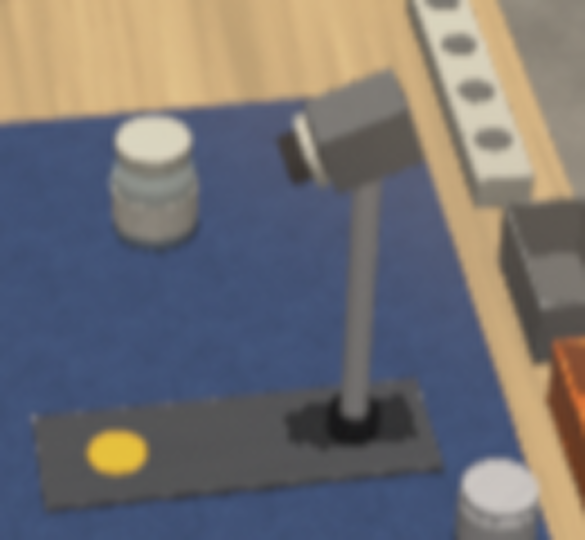

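The black strainer (top px 371,245; side px 331,308, in the tray's well) is the meant one. The teal (380,190 and 326,252), pink (318,223) and purple (363,307) ones on the bench are decoys. Next I move over the tray for a wrist view.

Request:
carry_out:
  moves:
    - [[0, 0, 0, 0, 0, -0.8, 1], [0, 0, 0, -0.4, -0.8, -0.1, 1], [0, 0, 0, -0.4, -0.8, 0, 1], [0, 0, 0, -0.4, -0.8, 0, 1], [0, 0, 0, -0.4, -0.8, 0, 1], [0, 0, 0, -0.4, -0.8, 0, 1], [0, 0, 0, -0.4, -0.8, 0, 1], [0, 0, 0, -0.4, -0.8, 0, 1]]

```text
time: 0.82
tool_pos: [0.3902, -0.4004, 0.2326]
tool_rot: [-0.0, 0.822, -0.57, -0.0]
contact_force: [0.5, -1.2, -0.3]
gripper_width: 1.002
```

Request:
carry_out:
  moves:
    - [[0, 0, 0, -0.4, -0.8, -0.1, 1], [0, 0, 0, -0.4, -0.8, 0, 1], [0, 0, 0, -0.4, -0.8, 0, 1], [0, 0, 0, -0.4, -0.8, 0, 1], [0, 0, 0, -0.4, -0.8, 0, 1], [0, 0, 0, -0.4, -0.8, 0, 1], [0, 0, 0, -0.4, -0.8, 0, 1], [0, 0, -1, 0, 0, 0, 1]]

```text
time: 1.48
tool_pos: [0.5629, -0.214, 0.2363]
tool_rot: [-0.001, 0.848, -0.531, -0.0]
contact_force: [-0.2, -0.6, -0.1]
gripper_width: 1.0
```

Request:
carry_out:
  moves:
    - [[0, 0, -1, 0, 0, 0, 1], [0, 0, -1, 0, 0, 0, 1], [0, 0, -1, 0, 0, 0, 1], [0, 0, -1, 0, 0, 0, 1], [0, 0, -1, 0, 0, 0, 1], [0, 0, -1, 0, 0, 0, 1], [0, 0, -1, 0, 0, 0, 1], [0, 0, -1, 0, 0, 0, 1]]

```text
time: 2.15
tool_pos: [0.5598, -0.2185, 0.2364]
tool_rot: [-0.0, 0.978, -0.21, -0.0]
contact_force: [0.1, -0.2, 0.4]
gripper_width: 1.0
```

Request:
carry_out:
  moves:
    - [[0, 0, -1, 0, 0, 0, 1], [0, 0, -1, 0, 0, 0, 1], [0, 0, -1, 0, 0, 0, 1], [0, 0, -1, 0, 0, 0, 1], [0, 0, 0, 0, 0, 0, 1], [0, 0, 0, 0, 0, 0, 1]]

```text
time: 2.65
tool_pos: [0.5599, -0.2186, 0.2365]
tool_rot: [-0.0, 0.999, -0.04, -0.0]
contact_force: [0.1, -0.2, -0.6]
gripper_width: 1.001
```

```bash
cat > snap.py <<'E'
import sys
from plant import state, grab_frame
from h import *
def snap(n,tag,view=True):
    s=state();f=grab_frame(n);np.savez(f"{n}{tag}.npz",M=T(f,s),**f)
    cv2.imwrite(f"pics/{n}{tag}.png",f["frame"][:,:,::-1]);return s,f
if __name__=="__main__":
    s,f=snap(sys.argv[1],sys.argv[2]); M=T(f,s)
    q=s["tool_rot"];Rm=R.from_quat([q[1],q[2],q[3],q[0]]).as_matrix()
    print(s["time"],s["tool_pos"].round(4),"x",Rm[:,0].round(3),"z",Rm[:,2].round(4),s["joint_pos"].round(3),s["gripper_width"],s["contact_force"].round(1))
E
python3 snap.py wrist 1
```

```text
2.65 [ 0.5599 -0.2186  0.2365] x [ 0.997 -0.081 -0.001] z [-5.e-04  3.e-04 -1.e+00] [-0.496 -0.024  1.624  0.     1.542 -0.415] 1.0006320647189393 [ 0.1 -0.2 -0.6]
```

View pics/wrist1.png

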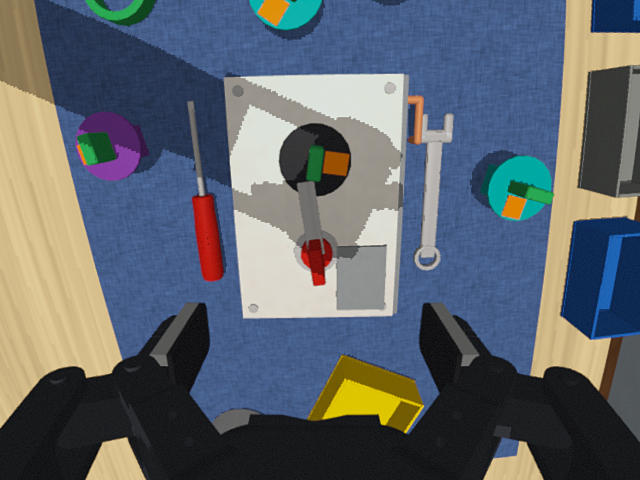

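The wrist view shows the black strainer at (315,160) in the white tray: green handle, orange tab to its right. The red wing is at (316,262), its tongue over the rim, and the orange hook and spanner lie beyond the tray at (415,118). Measuring now.

```bash
cat > meas.py <<'E'
import sys
from h import *
f=load(sys.argv[1]);M=f["M"];P=cloud(f,M);hsv=cv2.cvtColor(f["frame"],cv2.COLOR_RGB2HSV)
h,s,v=[hsv[...,i].astype(int) for i in range(3)];z=P[...,2]
near=(abs(P[...,0]-.56)<.14)&(abs(P[...,1]+.22)<.16)
def rect(name,m,zz=None,close=0):
    m=m.astype(np.uint8)
    if close: m=cv2.morphologyEx(m,cv2.MORPH_CLOSE,np.ones((close,close)))
    k,l,st,c=cv2.connectedComponentsWithStats(m);
    if k<2: print(name,"none");return
    i=1+st[1:,4].argmax();q=l==i
    zm=np.median(z[q]); zz=zm if zz is None else zz
    vv,uu=np.where(q);X=onplane(f,np.c_[uu,vv],zz,M)[:,:2]
    r=cv2.minAreaRect((X*1000).astype(np.float32))
    print(name,st[i,4],"px",c[i].round(1),"z",zm.round(4),"mean",X.mean(0).round(4),"rect",np.round(r[0],1),np.round(r[1],1),round(r[2],2))
    return X
rect("tray",near&(abs(z-.065)<.008)&(s<70),.065,25)
rect("wingtop",near&((h<8)|(h>172))&(s>150)&(z>.108),.113)
rect("handletop",near&(h>45)&(h<85)&(s>100)&(z>.101),.106)
rect("tab",near&(h>5)&(h<22)&(s>150)&(z>.06))
rect("rim",near&(z>.066)&(z<.073)&(v<60),.070)
rect("tongue",near&(abs(z-.077)<.005)&(s<70)&(v>60),.078)
E
python3 meas.py wrist1.npz
```

```text
tray 41152 px [317.7 192. ] z 0.0653 mean [ 0.5635 -0.2099] rect [ 562.7 -221. ] [240.7 165.4] 86.37
wingtop 465 px [316.5 266. ] z 0.1128 mean [ 0.5578 -0.2631] rect [ 558.  -263.8] [12.  34.5] 3.92
handletop 458 px [314.7 163.7] z 0.1058 mean [ 0.5634 -0.1752] rect [ 563.3 -175.2] [28.1 11.1] 77.94
tab 584 px [335.6 163.2] z 0.0707 mean [ 0.5824 -0.1798] rect [ 582.2 -179.9] [21.5 23.3] 77.87
rim 2659 px [311.2 155.7] z 0.07 mean [ 0.5604 -0.1714] rect [ 563.9 -174.9] [64.1 65.5] 71.73
tongue 1027 px [310.1 211.3] z 0.078 mean [ 0.5553 -0.2218] rect [ 555.6 -228.8] [16.3 71.5] 3.35
```

Request:
carry_out:
  moves:
    - [[0, 0, -0.85, 0, 0, 0, 1], [0, 0, -0.85, 0, 0, 0, 1], [0, 0, 0, -0.06, 0.57, 0, 1], [0, 0, 0, -0.07, 0.56, 0, 1], [0, 0, 0, 0, 0, 0.8, 1], [0, 0, 0, 0, 0, 0.8, 1], [0, 0, 0, 0, 0, 0, 1]]

```text
time: 3.28
tool_pos: [0.5542, -0.2623, 0.1651]
tool_rot: [-0.004, 0.999, 0.034, -0.005]
contact_force: [-1.0, 0.9, -2.1]
gripper_width: 1.002
```

```bash
python3 snap.py wrist 2; python3 meas.py wrist2.npz
```

```text
3.2833 [ 0.5542 -0.2623  0.1651] x [ 0.998  0.068 -0.01 ] z [-0.0106  0.0067 -0.9999] [-0.563  0.055  1.664  0.     1.435 -0.631] 1.0016128490694525 [-1.   0.9 -2.1]
tray 66395 px [333.9 151.9] z 0.0653 mean [ 0.5635 -0.2091] rect [ 562.8 -217.4] [248.1 165.3] 86.54
wingtop 824 px [321.  246.6] z 0.1129 mean [ 0.5578 -0.2639] rect [ 558.1 -264.4] [11.2 33.4] 3.75
handletop 914 px [339.9 107.6] z 0.1059 mean [ 0.5631 -0.1758] rect [ 563.1 -176. ] [28.1 12.1] 77.53
tab 974 px [363.8 117.8] z 0.0709 mean [ 0.5825 -0.1797] rect [ 582.6 -179.8] [20.9 23. ] 77.94
rim 4617 px [332.4 104.2] z 0.0701 mean [ 0.5596 -0.1721] rect [ 563.5 -174.8] [64.1 66.4] 70.5
tongue 1703 px [320.4 175.3] z 0.078 mean [ 0.5546 -0.2218] rect [ 555.4 -229.4] [15.6 70.7] 3.63
```

View pics/wrist2.png

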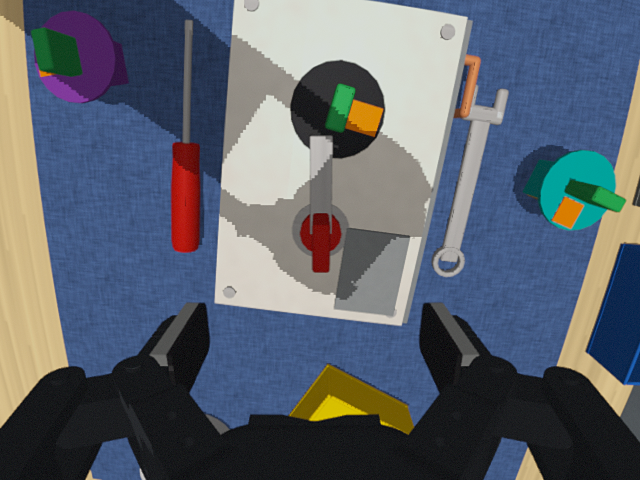

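Request:
carry_out:
  moves:
    - [[0, 0, 0, 0, 0, 0, 1], [0, 0, 0, 0, 0, 0, 1]]

```text
time: 3.5
tool_pos: [0.5592, -0.2646, 0.1755]
tool_rot: [0.001, 0.999, 0.035, 0.001]
contact_force: [0.3, 0.2, 0.4]
gripper_width: 0.999
```

```bash
python3 snap.py wrist 3; python3 meas.py wrist3.npz | grep wing
```

```text
3.5 [ 0.5592 -0.2646  0.1755] x [0.998 0.07  0.003] z [ 0.003  -0.0019 -1.    ] [-0.562  0.049  1.653 -0.     1.436 -0.632] 0.9985875101112172 [0.3 0.2 0.4]
wingtop 774 px [312.6 237.6] z 0.1129 mean [ 0.5578 -0.2641] rect [ 557.7 -264.3] [11.5 33.8] 4.24
```

Request:
carry_out:
  moves:
    - [[0, 0, 0, -0.02, 0, 0.5, 1], [0, 0, 0, 0, 0, 0.6, 1], [0, 0, 0, 0, 0, 0.5, 1], [0, 0, 0, 0, 0, 0.4, 1], [0, 0, 0, 0, 0, 0.2, 1], [0, 0, 0, 0, 0, 0, 1], [0, 0, 0, 0, 0, 0, 1]]

```text
time: 4.13
tool_pos: [0.5581, -0.2646, 0.0864]
tool_rot: [0.001, 0.999, 0.035, 0.001]
contact_force: [0.6, -0.7, -0.4]
gripper_width: 1.004
```

Request:
carry_out:
  moves:
    - [[0, 0, 0, 0, 0, 0, -1], [0, 0, 0, 0, 0, 0, -1], [0, 0, 0, 0, 0, 0, -1], [0, 0, 0, 0, 0, 0, -1], [0, 0, 0, 0, 0, 0, -1], [0, 0, 0, 0, 0, 0, -1], [0, 0, 0, 0, 0, 0, -1], [0, 0, 0, 0, 0, 0, -1]]

```text
time: 4.8
tool_pos: [0.5572, -0.2642, 0.0849]
tool_rot: [-0.0, 0.999, 0.035, -0.0]
contact_force: [-0.4, -0.1, 0.4]
gripper_width: 0.002
```

```bash
python3 snap.py wrist 4
```

```text
4.8 [ 0.5572 -0.2642  0.0849] x [ 0.998  0.07  -0.   ] z [-1.e-04  1.e-04 -1.e+00] [-0.563  0.125  1.729  0.     1.288 -0.633] 0.0024156099221616135 [-0.4 -0.1  0.4]
```

View pics/wrist4.png

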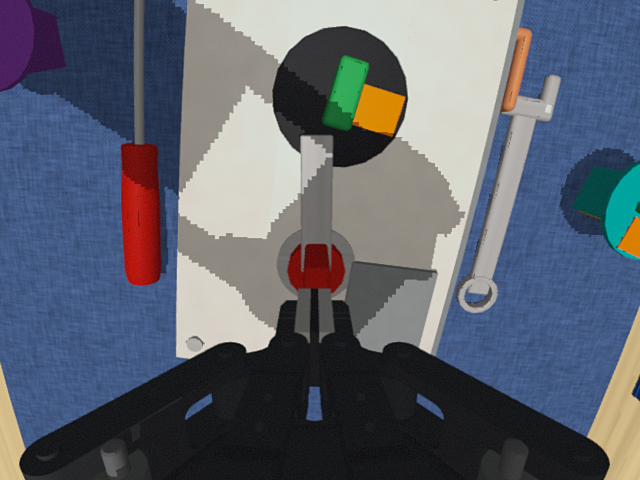

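```bash
python3 snap.py side 4; python3 - <<'E'
from h import *
a=cv2.imread("pics/wrist4.png")[220:420,220:420];cv2.imwrite("pics/w4c.png",cv2.resize(a,None,fx=3,fy=3,interpolation=cv2.INTER_CUBIC))
a=cv2.imread("pics/side4.png")[260:380,260:400];cv2.imwrite("pics/s4c.png",cv2.resize(a,None,fx=5,fy=5,interpolation=cv2.INTER_CUBIC))
E
```

```text
4.85 [ 0.5572 -0.2642  0.0849] x [ 0.998  0.07  -0.   ] z [-1.e-04  1.e-04 -1.e+00] [-0.563  0.125  1.729  0.     1.288 -0.633] 0.0009198838322380119 [ 0.2 -0.1 -0.3]
```

View pics/w4c.png

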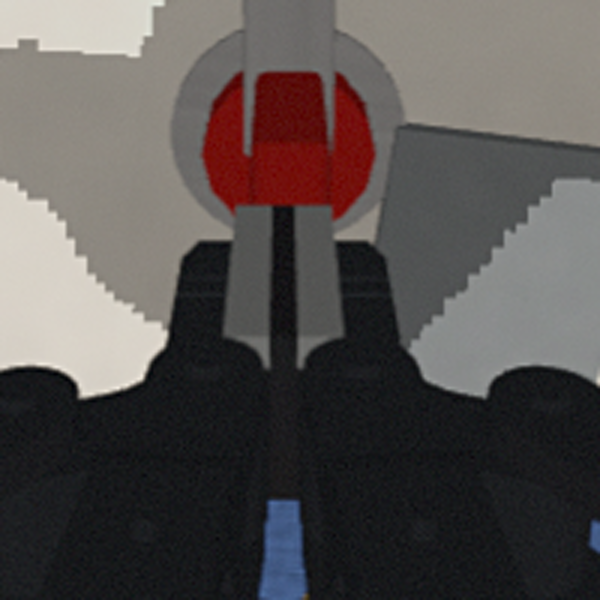

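View pics/s4c.png

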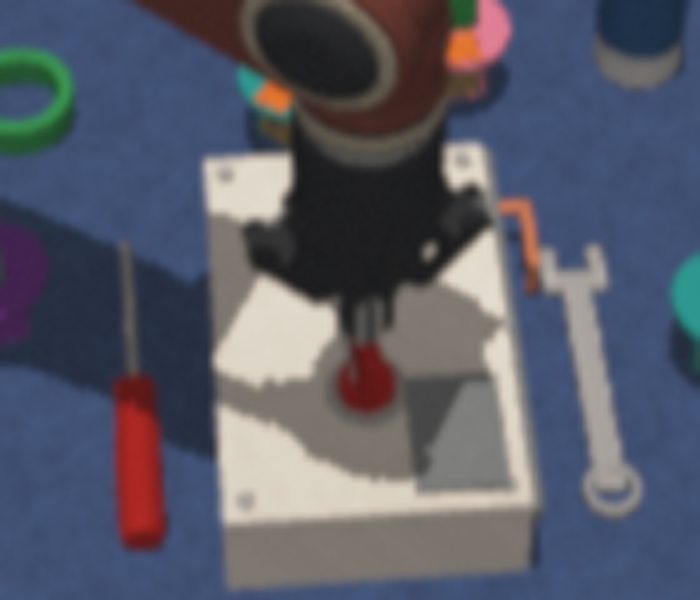

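```bash
python3 - <<'E'
from h import *
f=load("wrist4.npz");P=cloud(f,f["M"])
for v in range(250,340,5): print(v,[tuple((P[v,u]*1000).round(0).astype(int)) for u in (290,304,315,325)])
E
```

```text
250 [(np.int64(543), np.int64(-258), np.int64(66)), (np.int64(551), np.int64(-253), np.int64(78)), (np.int64(556), np.int64(-249), np.int64(90)), (np.int64(561), np.int64(-248), np.int64(90))]
255 [(np.int64(543), np.int64(-261), np.int64(67)), (np.int64(551), np.int64(-256), np.int64(79)), (np.int64(556), np.int64(-249), np.int64(97)), (np.int64(561), np.int64(-249), np.int64(97))]
260 [(np.int64(543), np.int64(-259), np.int64(78)), (np.int64(551), np.int64(-251), np.int64(98)), (np.int64(556), np.int64(-249), np.int64(104)), (np.int64(561), np.int64(-249), np.int64(103))]
265 [(np.int64(543), np.int64(-263), np.int64(77)), (np.int64(551), np.int64(-250), np.int64(107)), (np.int64(556), np.int64(-248), np.int64(111)), (np.int64(561), np.int64(-249), np.int64(109))]
270 [(np.int64(544), np.int64(-265), np.int64(78)), (np.int64(551), np.int64(-251), np.int64(111)), (np.int64(556), np.int64(-250), np.int64(112)), (np.int64(561), np.int64(-250), np.int64(112))]
275 [(np.int64(544), np.int64(-269), np.int64(77)), (np.int64(551), np.int64(-253), np.int64(112)), (np.int64(556), np.int64(-2
[... 1728 characters left out ...]
.int64(149)), (np.int64(556), np.int64(-254), np.int64(149)), (np.int64(560), np.int64(-253), np.int64(150))]
325 [(np.int64(548), np.int64(-259), np.int64(145)), (np.int64(553), np.int64(-254), np.int64(152)), (np.int64(556), np.int64(-254), np.int64(152)), (np.int64(560), np.int64(-253), np.int64(153))]
330 [(np.int64(548), np.int64(-258), np.int64(150)), (np.int64(553), np.int64(-255), np.int64(155)), (np.int64(556), np.int64(-254), np.int64(155)), (np.int64(560), np.int64(-253), np.int64(156))]
335 [(np.int64(548), np.int64(-252), np.int64(162)), (np.int64(553), np.int64(-253), np.int64(160)), (np.int64(556), np.int64(-255), np.int64(157)), (np.int64(559), np.int64(-253), np.int64(160))]
```

The fingers shut on air. Wrist depth puts the pad tips at z≈0.122 while the TCP reads 0.085, so the real fingers end about 37 mm above the reported TCP; laterally they are right. I'll reopen, go down 36 mm and grip again.

Request:
carry_out:
  moves:
    - [[0, 0, 0, 0, 0, 0, 1], [0, 0, 0, 0, 0, 0, 1], [0, 0, 0, 0, 0, 0, 1], [0, 0, 0, 0, 0, 0, 1], [0, 0, 0, 0, 0, 0, 1], [0, 0, 0, 0, 0, 0, 1], [0, 0, 0, 0, 0, 0.25, 1], [0, 0, 0, 0, 0, 0.25, 1]]

```text
time: 5.57
tool_pos: [0.5578, -0.2646, 0.065]
tool_rot: [0.001, 0.999, 0.035, 0.001]
contact_force: [0.3, 0.3, 0.1]
gripper_width: 1.001
```

Request:
carry_out:
  moves:
    - [[0, 0, 0, 0, 0, 0.2, 1], [0, 0, 0, 0, 0, 0.2, 1], [0, 0, 0, 0, 0, 0, 1], [0, 0, 0, 0, 0, 0, 1]]

```text
time: 5.9
tool_pos: [0.5565, -0.2637, 0.0475]
tool_rot: [-0.001, 0.999, 0.035, -0.001]
contact_force: [-0.1, -0.1, -0.9]
gripper_width: 1.005
```

```bash
python3 snap.py wrist 5
```

```text
5.9 [ 0.5565 -0.2637  0.0475] x [ 0.998  0.07  -0.002] z [-0.002   0.0012 -1.    ] [-0.563  0.167  1.75  -0.     1.227 -0.633] 1.0054700776600216 [-0.1 -0.1 -0.9]
```

View pics/wrist5.png

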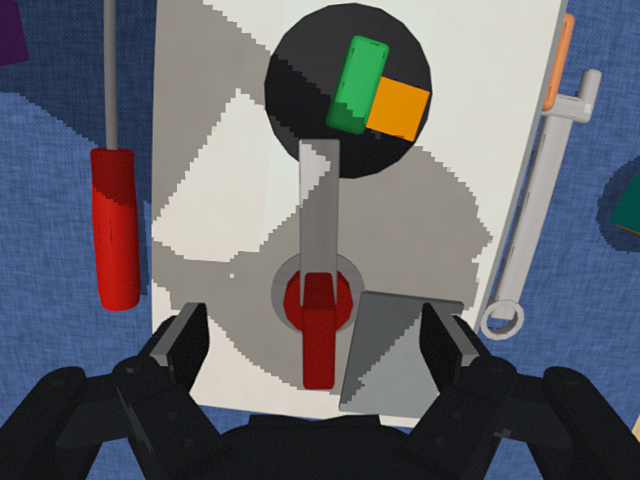

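Request:
carry_out:
  moves:
    - [[0, 0, 0, 0, 0, 0, -1], [0, 0, 0, 0, 0, 0, -1], [0, 0, 0, 0, 0, 0, -1], [0, 0, 0, 0, 0, 0, -1], [0, 0, 0, 0, 0, 0, -1], [0, 0, 0, 0, 0, 0, -1], [0, 0, 0, 0, 0, 0, -1], [0, 0, 0, 0, 0, 0, -1]]

```text
time: 6.62
tool_pos: [0.5581, -0.2642, 0.0493]
tool_rot: [0.0, 0.999, 0.035, 0.001]
contact_force: [3.6, -0.2, -0.5]
gripper_width: 0.129
```

```bash
python3 snap.py wrist 6
```

```text
6.6167 [ 0.5581 -0.2642  0.0493] x [0.998 0.07  0.002] z [ 2.e-03 -3.e-04 -1.e+00] [-5.630e-01  1.660e-01  1.748e+00  1.000e-03  1.226e+00 -6.330e-01] 0.12904916035984332 [ 3.6 -0.2 -0.5]
```

View pics/wrist6.png

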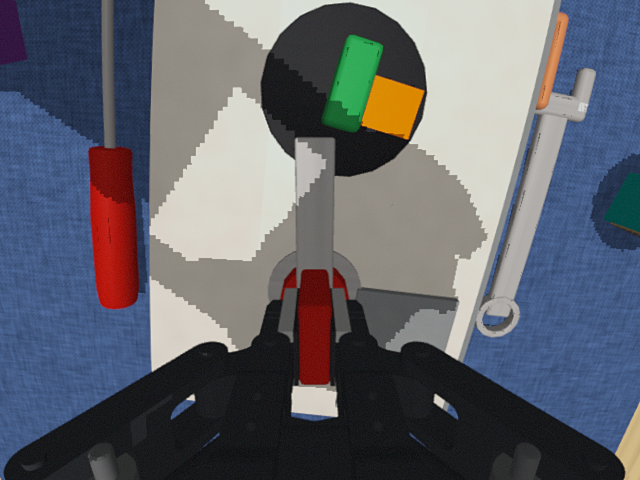

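Request:
carry_out:
  moves:
    - [[0, 0, -0.5, 0, 0, 0, -1], [0, 0, -1, 0, 0, 0, -1], [0, 0, -1, 0, 0, 0, -1], [0, 0, -1, 0, 0, 0, -1], [0, 0, -1, 0, 0, 0, -1], [0, 0, -1, 0, 0, 0, -1], [0, 0, -1, 0, 0, 0, -1], [0, 0, -1, 0, 0, 0, -1]]

```text
time: 7.33
tool_pos: [0.5575, -0.2645, 0.0493]
tool_rot: [0.0, 0.934, 0.356, 0.0]
contact_force: [1.4, -0.7, 0.8]
gripper_width: 0.13
```

Request:
carry_out:
  moves:
    - [[0, 0, -1, 0, 0, 0, -1], [0, 0, -1, 0, 0, 0, -1], [0, 0, -1, 0, 0, 0, -1], [0, 0, -1, 0, 0, 0, -1], [0, 0, -1, 0, 0, 0, -1], [0, 0, -1, 0, 0, 0, -1], [0, 0, -0.8, 0, 0, 0, -1], [0, 0, -0.8, 0, 0, 0, -1]]

```text
time: 8.0
tool_pos: [0.5573, -0.2651, 0.0494]
tool_rot: [0.001, 0.768, 0.641, -0.0]
contact_force: [0.5, -2.7, -0.2]
gripper_width: 0.127
```

Request:
carry_out:
  moves:
    - [[0, 0, -0.4, 0, 0, 0, -1], [0, 0, 0, 0, 0, 0, -1], [0, 0, 0, 0, 0, 0, -1], [0, 0, 0, 0, 0, 0, -1]]

```text
time: 8.33
tool_pos: [0.5573, -0.2651, 0.0493]
tool_rot: [0.001, 0.758, 0.652, -0.001]
contact_force: [0.1, -3.0, 0.8]
gripper_width: 0.129
```

```bash
python3 snap.py wrist 7;python3 snap.py side 7
```

```text
8.3333 [ 0.5573 -0.2651  0.0493] x [ 0.148  0.989 -0.002] z [ 1.0e-04 -1.7e-03 -1.0e+00] [-5.640e-01  1.650e-01  1.749e+00 -1.000e-03  1.227e+00 -1.985e+00] 0.12919345858166328 [ 0.1 -3.   0.8]
8.3833 [ 0.5573 -0.265   0.0493] x [ 0.148  0.989 -0.002] z [ 2.0e-04 -1.7e-03 -1.0e+00] [-5.640e-01  1.650e-01  1.749e+00 -1.000e-03  1.227e+00 -1.985e+00] 0.12702208189716277 [ 0.2 -3.7  1.3]
```

View pics/wrist7.png

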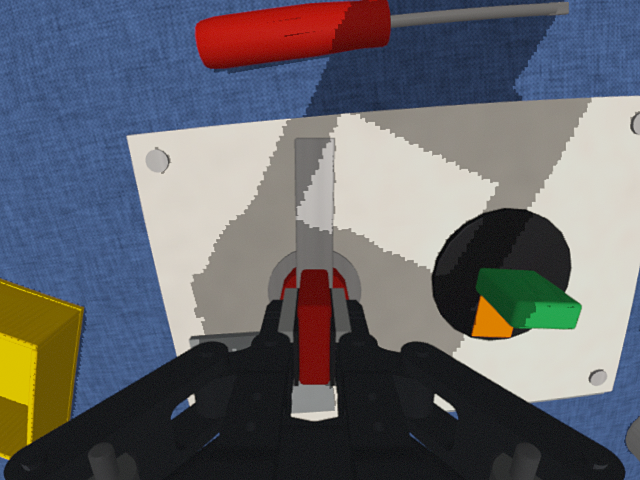

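Request:
carry_out:
  moves:
    - [[0, 0, -0.6, 0, 0, 0, -1], [0, 0, -0.4, 0, 0, 0, -1], [0, 0, 0, 0, 0, 0, -1], [0, 0, 0, 0, 0, 0, -1], [0, 0, 0, 0, 0, 0, 0.0], [0, 0, 0, 0, 0, 0, 0.0], [0, 0, 0, 0, 0, 0, 0.0], [0, 0, 0, 0, 0, 0, 0.0]]

```text
time: 9.1
tool_pos: [0.5568, -0.2633, 0.0482]
tool_rot: [-0.001, 0.728, 0.685, 0.0]
contact_force: [-0.1, -0.1, -0.6]
gripper_width: 0.499
```

Request:
carry_out:
  moves:
    - [[0, 0, 0, 0, 0, 0, 0.0], [0, 0, 0, 0, 0, -0.5, 0.0], [0, 0, 0, 0, 0, -1, 0.0], [0, 0, 0, 0, 0, -1, 0.0], [0, 0, 0, 0, 0, -1, 0.0], [0, 0, 0, 0, 0, -0.5, 0.0], [0, 0, 0, 0, 0, 0, 1]]

```text
time: 9.68
tool_pos: [0.5603, -0.2658, 0.217]
tool_rot: [0.006, 0.728, 0.685, 0.002]
contact_force: [0.7, -0.0, 0.4]
gripper_width: 0.623
```

```bash
python3 snap.py wrist 8;python3 meas.py wrist8.npz
```

```text
9.6833 [ 0.5603 -0.2658  0.217 ] x [ 0.061  0.998 -0.006] z [ 0.0105 -0.0062 -0.9999] [-0.563  0.021  1.612  0.     1.496 -2.073] 0.6231498071392114 [ 0.7 -0.   0.4]
tray 44307 px [364.2 199.6] z 0.0653 mean [ 0.5564 -0.2208] rect [ 562.5 -220.8] [240.6 163.8] 86.42
wingtop 587 px [315.7 217.7] z 0.1128 mean [ 0.5563 -0.2655] rect [ 556.4 -265.2] [11.1 33.5] 86.19
handletop 485 px [425.1 216.2] z 0.1058 mean [ 0.5621 -0.1768] rect [ 562. -177.] [28.5 12.8] 74.9
tab 451 px [409.2 229.6] z 0.0709 mean [ 0.5839 -0.1809] rect [ 582.5 -180.2] [21.3 22.4] 77.77
rim 2727 px [412.7 199.4] z 0.07 mean [ 0.5561 -0.178 ] rect [ 561.3 -176.5] [66.2 63.5] 84.03
tongue 1225 px [315.4 159.1] z 0.078 mean [ 0.5145 -0.2632] rect [ 521.1 -263.5] [15.  69.6] 86.48
```

View pics/wrist8.png

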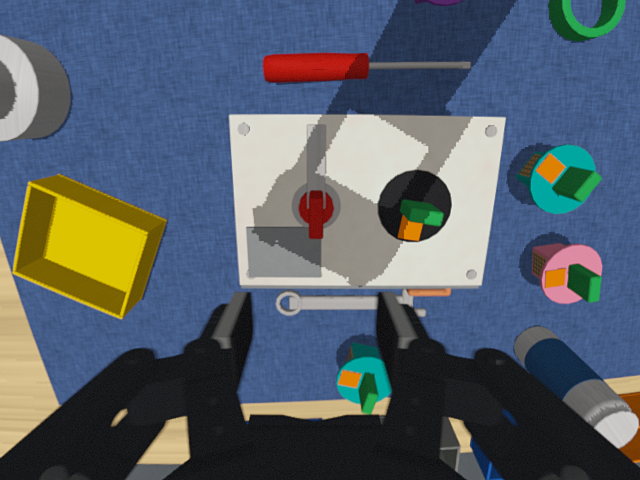

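The clamp stands at 89.9° relative to the tray (1.57 rad), the tongue along the tray's -x and clear of the rim, the strainer unmoved. Before grasping I look at the camera stand with an empty hand, keeping well short of it.

Request:
carry_out:
  moves:
    - [[0, 0, 0, 0.5, -0.2, -0.5, 1], [0, 0, 0, 0.9, -0.3, -0.3, 1], [0, 0, 0, 0.9, -0.3, -0.2, 1], [0, 0, 0, 0.9, -0.3, -0.2, 1], [0, 0, 0, 0.9, -0.3, -0.2, 1], [0, 0, 0, 0.9, -0.3, -0.2, 1], [0, 0, 0, 0.9, -0.3, -0.2, 1], [0, 0, 0, 0.9, -0.3, -0.2, 1]]

```text
time: 10.4
tool_pos: [0.4803, 0.0147, 0.2868]
tool_rot: [-0.002, 0.729, 0.685, -0.001]
contact_force: [0.5, 0.5, 0.3]
gripper_width: 0.999
```

Request:
carry_out:
  moves:
    - [[0, 0, 0, 0.9, -0.3, -0.2, 1], [0, 0, 0, 0.9, -0.3, 0, 1], [0, 0, 0, 0.9, -0.3, 0, 1], [0, 0, 0, 0.9, -0.3, 0, 1], [0, 0, 0, 0.9, -0.2, 0, 1], [0, 0, 0, 0, 0, 0, 1], [0, 0, 0, 0, 0, 0, 1], [0, 0, 0, 0, 0, 0, 1]]

```text
time: 11.07
tool_pos: [0.4365, 0.1957, 0.2951]
tool_rot: [-0.001, 0.728, 0.685, -0.001]
contact_force: [0.3, 0.9, -1.0]
gripper_width: 1.001
```

```bash
python3 snap.py wrist 9
```

```text
11.0667 [0.4365 0.1957 0.2951] x [ 0.061  0.998 -0.001] z [-0.0029 -0.0012 -1.    ] [ 0.266 -0.342  1.807 -0.     1.68  -1.244] 1.0013358741834388 [ 0.3  0.9 -1. ]
```

View pics/wrist9.png

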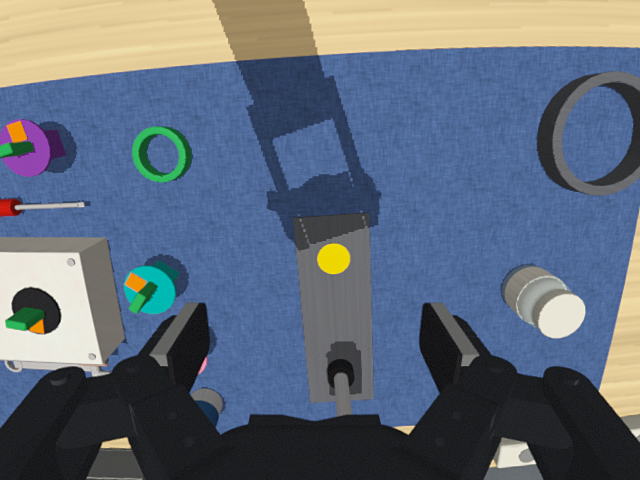

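```bash
python3 - <<'E'
from h import *
f=load("wrist9.npz");M=f["M"];P=cloud(f,M);hsv=cv2.cvtColor(f["frame"],cv2.COLOR_RGB2HSV)
h,s,v=[hsv[...,i].astype(int) for i in range(3)];z=P[...,2]
def comp(m):
    k,l,st,c=cv2.connectedComponentsWithStats(m.astype(np.uint8));i=1+st[1:,4].argmax();q=l==i;print(c[i]);return np.where(q)
vv,uu=comp((h>20)&(h<35)&(s>180)&(abs(z)<.02))
X=onplane(f,np.c_[uu,vv],.006,M)[:,:2]*1000;print("disc",X.mean(0),cv2.minEnclosingCircle(X.astype(np.float32)))
m=(abs(z-.006)<.008)&(s<60)&(abs(P[...,0]-.62)<.2)&(abs(P[...,1]-.22)<.1)
cv2.imwrite("pics/mask9.png",m*255)
vv,uu=comp(m);X=onplane(f,np.c_[uu,vv],.006,M)[:,:2]*1000;print("plate",cv2.minAreaRect(X.astype(np.float32)))
# long edges by fitLine along bins
b=np.round(X[:,0]/4)*4
E=np.array([[k,X[b==k][:,1].min(),X[b==k][:,1].max()] for k in np.unique(b) if 510<k<740])
for j in(1,2):
    p=cv2.fitLine(E[:,[0,j]].astype(np.float32),cv2.DIST_HUBER,0,.01,.01).ravel();print(np.degrees(np.arctan2(p[1]*np.sign(p[0]),abs(p[0]))),p)
for n in("top0","side0"):
    g=load(n+".npz");P=cloud(g);hs=cv2.cvtColor(g["frame"],cv2.COLOR_RGB2HSV)
    q=(P[...,2]>.22)&(P[...,2]<.36)&(abs(P[...,0]-.72)<.12)&(abs(P[...,1]-.22)<.12)
    print(n,"cam",P[q].mean(0),P[q].min(0),P[q].max(0),q.sum())
    q=(P[...,2]>.05)&(P[...,2]<.2)&(abs(P[...,0]-.72)<.06)&(abs(P[...,1]-.24)<.1)
    print(" post",P[q].mean(0),q.sum())
E
```

```text
[333.24078947 258.28684211]
disc [535.41362889 214.71867565] ((535.4083862304688, 214.68641662597656), 21.846132278442383)
[335.76145326 302.79308817]
plate ((624.3214721679688, 215.4479217529297), (299.8055725097656, 99.1451644897461), 0.516464114189148)
0.5296663 [9.9995726e-01 9.2442902e-03 6.1520001e+02 1.6633990e+02]
0.5775028 [9.9994922e-01 1.0079155e-02 6.2400000e+02 2.6433258e+02]
top0 cam [0.69509362 0.21553493 0.29865773] [0.65180188 0.19156102 0.2483724 ] [0.74389329 0.24217185 0.31964824] 508
 post [0.70827464 0.21313241 0.09809199] 44
side0 cam [0.70505087 0.20399902 0.29028195] [0.65523061 0.18456547 0.22050596] [0.75203174 0.24558008 0.32468558] 642
 post [0.71696126 0.21042214 0.12755996] 214[ WARN:0@0.923] global loadsave.cpp:1063 imwrite_ Unsupported depth image for selected encoder is fallbacked to CV_8U.
```

View pics/mask9.png

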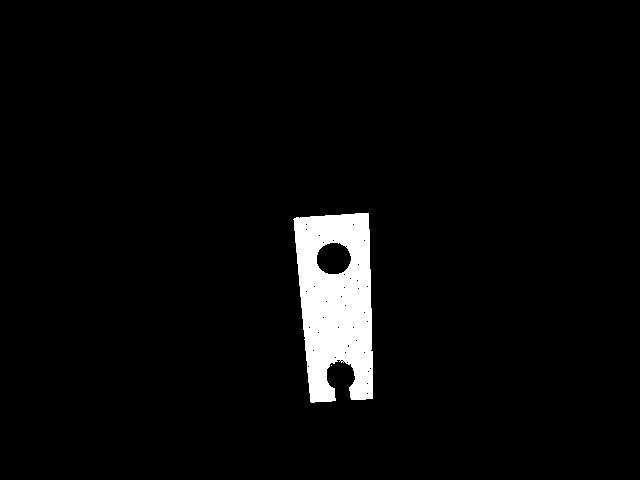

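Disc at px (333,258) → (0.5355, 0.215); the plate's long axis is at +0.55° yaw and measures 299.8×99.1 mm as specified. Back over the strainer.

Request:
carry_out:
  moves:
    - [[0, 0, 0, -0.5, 0.2, 0, 1], [0, 0, 0, -0.9, 0.4, 0, 1], [0, 0, 0, -0.9, 0.4, 0, 1], [0, 0, 0, -0.9, 0.4, 0, 1], [0, 0, 0, -0.9, 0.4, 0, 1], [0, 0, 0, -0.9, 0.4, 0, 1], [0, 0, 0, -0.9, 0.4, 0, 1], [0, 0, 0, -0.9, 0.4, 0, 1]]

```text
time: 11.78
tool_pos: [0.54, -0.0867, 0.2965]
tool_rot: [-0.0, 0.73, 0.684, -0.0]
contact_force: [0.4, 0.2, 0.6]
gripper_width: 1.0
```

Request:
carry_out:
  moves:
    - [[0, 0, 0, -0.9, 0.3, 0, 1], [0, 0, 0, -0.9, 0.1, 0.3, 1], [0, 0, 0, -0.5, 0, 0.5, 1], [0, 0, 1, 0, 0, 0.4, 1], [0, 0, 1, 0, 0, 0.4, 1], [0, 0, 1, 0, 0, 0, 1], [0, 0, 1, 0, 0, 0, 1], [0, 0, 1, 0, 0, 0, 1]]

```text
time: 12.45
tool_pos: [0.5494, -0.1775, 0.2316]
tool_rot: [-0.001, 0.861, 0.508, -0.001]
contact_force: [-0.4, -1.0, -0.7]
gripper_width: 1.0
```

Request:
carry_out:
  moves:
    - [[0, 0, 1, 0, 0, 0, 1], [0, 0, 1, 0, 0, 0, 1], [0, 0, 1, 0, 0, 0, 1], [0, 0, 1, 0, 0, 0, 1], [0, 0, 1, 0, 0, 0, 1], [0, 0, 1, 0, 0, 0, 1], [0, 0, 1, 0, 0, 0, 1], [0, 0, 1, 0, 0, 0, 1]]

```text
time: 13.12
tool_pos: [0.5497, -0.1775, 0.2322]
tool_rot: [-0.0, 0.983, 0.183, -0.0]
contact_force: [0.3, -0.4, 0.3]
gripper_width: 1.001
```

Request:
carry_out:
  moves:
    - [[0, 0, 1, 0, 0, 0, 1], [0, 0, 1, 0, 0, 0, 1], [0, 0, 1, 0, 0, 0, 1], [0, 0, 1, 0, 0, 0, 1], [0, 0, 1, 0, 0, 0, 1], [0, 0, 1, 0, 0, 0, 1], [0, 0, 0.7, 0, 0, 0, 1], [0, 0, 0, 0, 0, 0, 1]]

```text
time: 13.78
tool_pos: [0.5497, -0.1773, 0.2323]
tool_rot: [-0.0, 0.994, -0.107, -0.001]
contact_force: [-0.8, -0.1, -0.2]
gripper_width: 1.004
```

Request:
carry_out:
  moves:
    - [[0, 0, 0, 0, 0, 0, 1], [0, 0, 0, 0, 0, 0, 1]]

```text
time: 13.95
tool_pos: [0.5502, -0.1765, 0.2326]
tool_rot: [-0.0, 0.995, -0.105, -0.0]
contact_force: [-0.2, 0.5, -0.1]
gripper_width: 1.0
```

```bash
python3 snap.py wrist 10;python3 meas.py wrist10.npz
```

```text
13.95 [ 0.5502 -0.1765  0.2326] x [ 0.978 -0.208 -0.   ] z [-5.e-04  2.e-04 -1.e+00] [-0.439 -0.078  1.683 -0.     1.537 -0.23 ] 1.0004830891414547 [-0.2  0.5 -0.1]
tray 36965 px [334.7 228.4] z 0.0653 mean [ 0.5641 -0.2066] rect [ 562.9 -220.9] [240.4 165.1] 86.45
wingtop 444 px [343.  307.5] z 0.1128 mean [ 0.5577 -0.2634] rect [ 557.8 -263.2] [13.1 32.4] 86.55
handletop 444 px [329.4 210.9] z 0.1058 mean [ 0.5632 -0.1749] rect [ 563.  -175.1] [27.8 12. ] 77.96
tab 525 px [348.9 203. ] z 0.0709 mean [ 0.5824 -0.1796] rect [ 582.4 -180.1] [20.2 22.9] 78.02
rim 2734 px [323.8 200.4] z 0.07 mean [ 0.5597 -0.1726] rect [ 563.3 -175.6] [65.3 66.1] 77.97
tongue 895 px [298.2 297. ] z 0.078 mean [ 0.5151 -0.2615] rect [ 521.5 -262.3] [17.5 70.9] 86.56
```

Request:
carry_out:
  moves:
    - [[0, 0, 0, 0.31, -0.08, 0, 1], [0, 0, 0, 0, 0, 0.7, 1], [0, 0, 0, 0, 0, 0.9, 1], [0, 0, 0, 0, 0, 0.9, 1], [0, 0, 0, 0, 0, 0.7, 1], [0, 0, 0, 0, 0, 0.4, 1], [0, 0, 0, 0, 0, 0, 1], [0, 0, 0, 0, 0, 0, 1]]

```text
time: 14.67
tool_pos: [0.5627, -0.1749, 0.088]
tool_rot: [-0.0, 0.995, -0.104, -0.001]
contact_force: [-0.6, 0.4, 0.3]
gripper_width: 0.998
```

Request:
carry_out:
  moves:
    - [[0, 0, 0, 0, 0, 0.4, 1], [0, 0, 0, 0, 0, 0.4, 1], [0, 0, 0, 0, 0, 0.3, 1], [0, 0, 0, 0, 0, 0.1, 1], [0, 0, 0, 0, 0, 0, 1], [0, 0, 0, 0, 0, 0, 1], [0, 0, 0, 0, 0, 0, 1]]

```text
time: 15.25
tool_pos: [0.5644, -0.1755, 0.0424]
tool_rot: [0.0, 0.995, -0.105, 0.001]
contact_force: [-0.1, -0.1, 0.4]
gripper_width: 0.998
```

```bash
python3 snap.py wrist 11;python3 meas.py wrist11.npz | egrep "han|tab"
```

```text
15.25 [ 0.5644 -0.1755  0.0424] x [ 0.978 -0.208  0.002] z [ 0.0022 -0.001  -1.    ] [-0.427  0.115  1.817 -0.     1.207 -0.218] 0.9982542642464612 [-0.1 -0.1  0.4]
handletop 2213 px [312.7 339.2] z 0.1058 mean [ 0.5639 -0.1734] rect [ 563.9 -173.5] [29.5 11.4] 77.45
tab 2106 px [356.2 299.6] z 0.071 mean [ 0.5825 -0.1795] rect [ 582.5 -179.7] [21.  22.7] 78.77
```

View pics/wrist11.png

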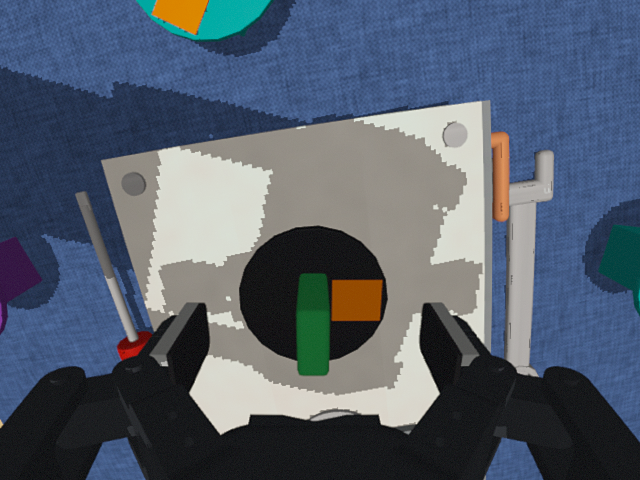

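Request:
carry_out:
  moves:
    - [[0, 0, 0, 0, 0, 0, -1], [0, 0, 0, 0, 0, 0, -1], [0, 0, 0, 0, 0, 0, -1], [0, 0, 0, 0, 0, 0, -1], [0, 0, 0, 0, 0, 0, -1], [0, 0, 0, 0, 0, 0, -1], [0, 0, 0, 0, 0, 0, -1], [0, 0, 0, 0, 0, 0, -1]]

```text
time: 15.97
tool_pos: [0.5635, -0.1751, 0.041]
tool_rot: [0.0, 0.995, -0.105, 0.0]
contact_force: [1.0, -0.1, 0.4]
gripper_width: 0.129
```

```bash
python3 snap.py wrist 12;python3 meas.py wrist12.npz | egrep "han|tab"
```

```text
15.9667 [ 0.5635 -0.1751  0.041 ] x [ 0.978 -0.208  0.   ] z [ 3.e-04 -1.e-04 -1.e+00] [-0.427  0.116  1.818  0.     1.206 -0.218] 0.12873329206671688 [ 1.  -0.1  0.4]
handletop 2281 px [314.  341.8] z 0.1059 mean [ 0.5636 -0.1733] rect [ 563.5 -173.6] [29.4 12.1] 78.8
tab 1295 px [365.4 296.8] z 0.0709 mean [ 0.5859 -0.1779] rect [ 582.2 -179.9] [20.9 22.6] 77.85
```

View pics/wrist12.png

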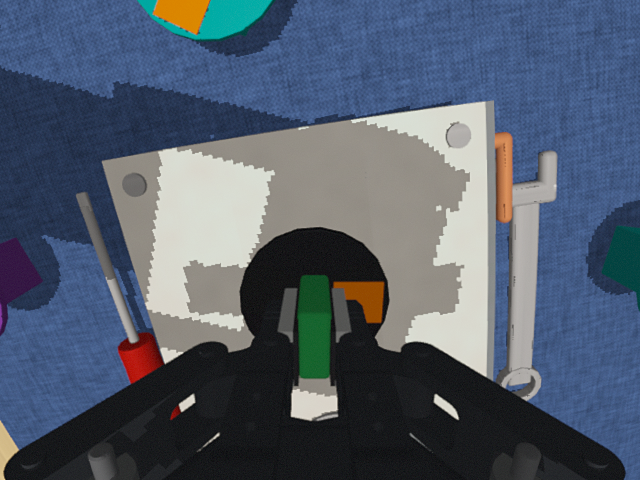

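Request:
carry_out:
  moves:
    - [[0, 0, 0, 0, 0, -0.2, -1], [0, 0, 0, 0, 0, -0.3, -1], [0, 0, 0, 0, 0, -0.5, -1], [0, 0, 0, 0, 0, -0.7, -1], [0, 0, 0, 0, 0, -0.8, -1], [0, 0, 0, 0, 0, -0.8, -1], [0, 0, 0, 0, 0, -0.8, -1], [0, 0, 0, 0, 0, -0.7, -1]]

```text
time: 16.68
tool_pos: [0.5637, -0.1752, 0.2368]
tool_rot: [0.0, 0.995, -0.105, 0.001]
contact_force: [1.1, -0.1, -0.5]
gripper_width: 0.128
```

Request:
carry_out:
  moves:
    - [[0, 0, 0, 0, 0, -0.5, -1], [0, 0, 0, 0, 0, -0.3, -1], [0, 0, 0, 0, 0, 0, -1], [0, 0, 0, 0, 0, 0, -1]]

```text
time: 17.02
tool_pos: [0.5634, -0.1751, 0.2653]
tool_rot: [0.0, 0.995, -0.105, 0.0]
contact_force: [0.7, -0.7, -2.1]
gripper_width: 0.127
```

```bash
python3 snap.py wrist 13; python3 snap.py side 13
```

```text
17.0167 [ 0.5634 -0.1751  0.2653] x [ 0.978 -0.208  0.001] z [ 7.e-04 -3.e-04 -1.e+00] [-0.427 -0.062  1.614  0.     1.588 -0.218] 0.12660217136523516 [ 0.7 -0.7 -2.1]
17.0667 [ 0.5628 -0.1748  0.2635] x [ 0.978 -0.208 -0.002] z [-1.9e-03  8.0e-04 -1.0e+00] [-0.427 -0.061  1.616 -0.     1.588 -0.218] 0.1318157411642917 [ 1.5  0.1 -0.9]
```

View pics/wrist13.png

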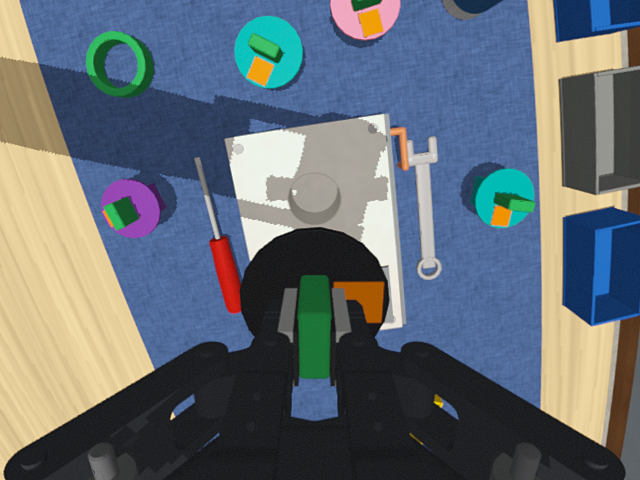

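View pics/side13.png

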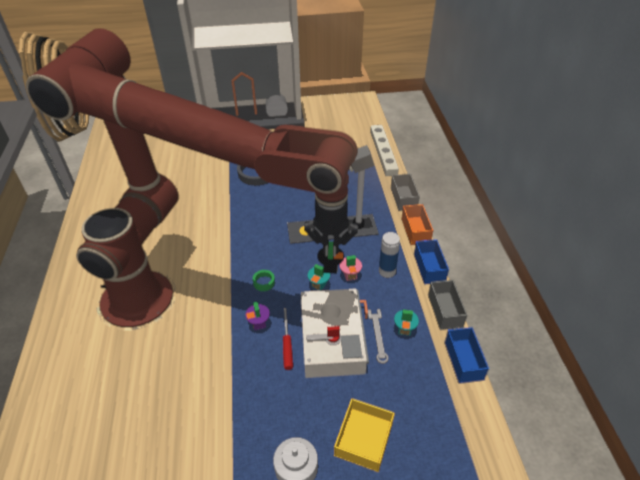

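The strainer is held and lifted clear, its pose in the hand unchanged. Next: yaw, carry over, and then tilt.

Request:
carry_out:
  moves:
    - [[0, 0, -0.5, 0, 0, 0, -1], [0, 0, -0.8, 0, 0, 0, -1], [0, 0, -0.8, 0, 0, 0, -1], [0, 0, -0.4, 0, 0, 0, -1], [0, 0, 0, 0, -0.4, 0, -1], [0, 0, 0, -0.1, -0.7, 0, -1], [0, 0, 0, -0.1, -0.9, 0, -1], [0, 0, 0, -0.1, -0.9, 0, -1]]

```text
time: 17.78
tool_pos: [0.549, -0.0582, 0.2621]
tool_rot: [-0.001, 1.0, 0.003, -0.002]
contact_force: [0.2, 0.9, -0.8]
gripper_width: 0.134
```

Request:
carry_out:
  moves:
    - [[0, 0, 0, -0.1, -0.9, 0, -1], [0, 0, 0, -0.1, -0.9, 0, -1], [0, 0, 0, -0.1, -0.9, 0, -1], [0, 0, 0, -0.1, -0.9, 0, -1], [0, 0, 0, -0.1, -0.9, 0, -1], [0, 0, 0, -0.1, -0.8, 0, -1], [0, 0, 0, -0.1, -0.7, 0, -1], [0, 0, 0, -0.1, -0.5, 0, -1]]

```text
time: 18.45
tool_pos: [0.5144, 0.2027, 0.2622]
tool_rot: [0.0, 1.0, 0.005, -0.002]
contact_force: [0.5, -1.0, -0.5]
gripper_width: 0.129
```

Request:
carry_out:
  moves:
    - [[0, 0, 0, 0, -0.3, 0, -1], [0, 0, 0, 0, 0, 0, -1], [0, 0.5, 0, 0, 0, 0, -1], [0, 0.8, 0, 0, 0, 0, -1], [0, 0.8, 0, 0, 0, 0, -1], [0, 0.8, 0, 0, 0, 0, -1], [0, 0.7, 0, 0, 0, 0, -1], [0, 0.4, 0, 0, 0, 0, -1]]

```text
time: 19.12
tool_pos: [0.5153, 0.211, 0.2635]
tool_rot: [0.0, 0.985, 0.004, 0.174]
contact_force: [0.8, -0.4, -0.9]
gripper_width: 0.131
```

Request:
carry_out:
  moves:
    - [[0, 0, 0, 0, 0, 0, -1], [0, 0, 0, 0, 0, 0, -1], [0, 0, 0, 0, 0, 0, -1]]

```text
time: 19.37
tool_pos: [0.5164, 0.2117, 0.2646]
tool_rot: [-0.0, 0.985, 0.004, 0.173]
contact_force: [0.3, -0.8, -0.3]
gripper_width: 0.13
```

```bash
python3 snap.py wrist 14; python3 snap.py side 14
```

```text
19.3667 [0.5164 0.2117 0.2646] x [0.94  0.007 0.341] z [ 0.341   0.0021 -0.9401] [ 0.314 -0.38   1.916 -0.108  1.275  0.321] 0.12961892371304384 [ 0.3 -0.8 -0.3]
19.4167 [0.5166 0.2119 0.2648] x [0.94  0.007 0.341] z [ 0.3412  0.0022 -0.94  ] [ 0.314 -0.38   1.916 -0.108  1.275  0.321] 0.13155648976769996 [ 0.5  0.2 -0.8]
```

View pics/wrist14.png

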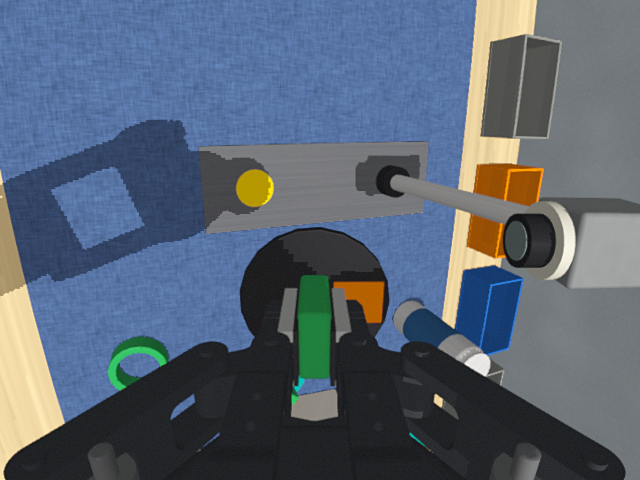

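View pics/side14.png

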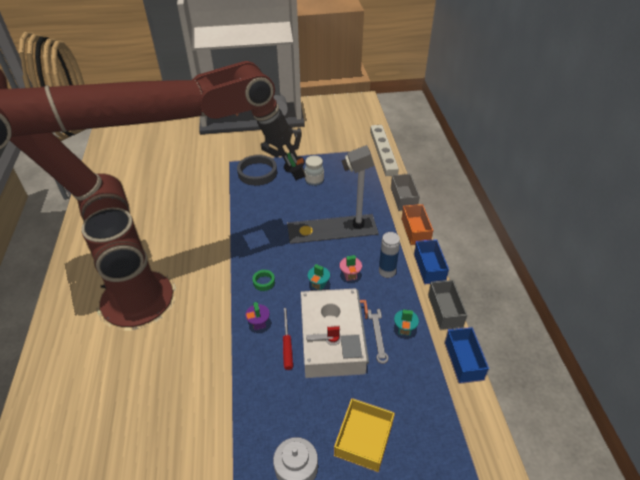

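```bash
python3 - <<'E'
from h import *
f=load("wrist14.npz");M=f["M"];P=cloud(f,M);hsv=cv2.cvtColor(f["frame"],cv2.COLOR_RGB2HSV)
h,s,v=[hsv[...,i].astype(int) for i in range(3)]
a=cv2.resize(f["frame"][180:300,490:640],None,fx=5,fy=5,interpolation=cv2.INTER_NEAREST);cv2.imwrite("pics/lens14.png",a[:,:,::-1])
H=np.linalg.inv(f["hand_eye"]);
reg=np.zeros(v.shape,bool);reg[195:285,495:585]=1
d=np.array([np.cos(np.radians(20))*-1,-.0096*np.cos(np.radians(20)),-np.sin(np.radians(20))])
for name,m in(("glass/black",reg&(v<75)&(f["z_map"]>0)),):
    k,l,st,c=cv2.connectedComponentsWithStats(m.astype(np.uint8));i=1+st[1:,4].argmax();q=P[l==i]
    a=q@d; print(name,st[i],"front plane",np.percentile(a,[50,90,97,99]))
    fr=q[a>np.percentile(a,97)-.006]; print(len(fr),fr.mean(0),(fr.min(0)+fr.max(0))/2,np.ptp(fr,0))
    u,S,V=np.linalg.svd(fr-fr.mean(0),full_matrices=False);print("normal",V[2],S)
F=np.array([.5355,.215,.22]);print("expected lens",F-.13*d,"front",(F-.13*d)@d)
E
```

```text
glass/black [ 503  214   53   54 2306] front plane [-0.71199832 -0.70954594 -0.70918064 -0.70892796]
1428 [0.65634732 0.21745415 0.26912316] [0.65739001 0.21612088 0.26576129] [0.01397448 0.03551813 0.03572642]
normal [-0.96429765  0.01675399 -0.26429026] [0.36826809 0.35273798 0.05002793]
expected lens [0.65766004 0.21617274 0.26446262] front -0.7103999348444352
```

View pics/lens14.png

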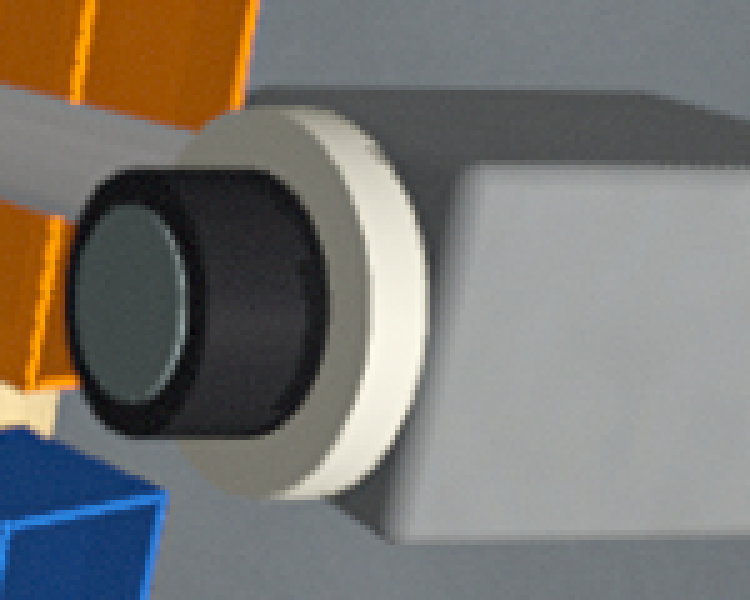

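The lens centre from depth is (0.657, 0.216, 0.266), within 2 mm of where the disc measurement predicts it. Lowering the last 52 mm to the focus.

Request:
carry_out:
  moves:
    - [[0, 0, 0, -0.07, -0.02, 0.25, -1], [0, 0, 0, -0.1, -0.02, 0.3, -1], [0, 0, 0, -0.1, -0.02, 0.3, -1], [0, 0, 0, -0.06, -0.02, 0.25, -1], [0, 0, 0, -0.04, 0, 0.15, -1], [0, 0, 0, 0, 0, 0, -1], [0, 0, 0, 0, 0, 0, -1], [0, 0, 0, 0, 0, 0, -1]]

```text
time: 20.13
tool_pos: [0.5195, 0.2159, 0.2135]
tool_rot: [-0.001, 0.985, 0.004, 0.174]
contact_force: [-0.5, -0.6, -1.0]
gripper_width: 0.132
```

Request:
carry_out:
  moves:
    - [[0, 0, 0, 0, 0, 0, -1], [0, 0, 0, 0, 0, 0, -1], [0, 0, 0, 0, 0, 0, -1], [0, 0, 0, 0, 0, 0, -1], [0, 0, 0, 0, 0, 0, -1], [0, 0, 0, 0, 0, 0, -1]]

```text
time: 20.63
tool_pos: [0.5192, 0.2157, 0.213]
tool_rot: [-0.001, 0.985, 0.004, 0.174]
contact_force: [-1.1, -0.6, -0.7]
gripper_width: 0.129
```

```bash
python3 snap.py wrist 15; python3 snap.py side 15; python3 snap.py top 15; python3 - <<'E'
from h import *
f=load("wrist15.npz");P=cloud(f);
import sys
M=f["M"];P=cloud(f,M);hsv=cv2.cvtColor(f["frame"],cv2.COLOR_RGB2HSV);h,s,v=[hsv[...,i].astype(int) for i in range(3)]
# handle & tab in strainer pose: tool frame
Tt=M@np.linalg.inv(f["hand_eye"]);Q=(P-Tt[:3,3])@Tt[:3,:3]
g=(h>45)&(h<85)&(s>100)&(abs(Q[...,0])<.02)&(abs(Q[...,1])<.03)
top=g&(Q[...,2]<np.percentile(Q[...,2][g],20)+.003);print("handle top in tool",Q[top].mean(0),Q[top].min(0),Q[top].max(0))
vv,uu=np.where(g);c=np.linalg.lstsq(np.c_[Q[top][:,:2],np.ones(top.sum())],Q[top][:,2],rcond=None)[0];print("top slope",c)
t=(h>5)&(h<22)&(s>150)&(abs(Q[...,0])<.05)&(abs(Q[...,1])<.04);print("tab",Q[t].mean(0))
c=np.linalg.lstsq(np.c_[Q[t][:,:2],np.ones(t.sum())],Q[t][:,2],rcond=None)[0];print("tab slope",c)
a=cv2.imread("pics/side15.png")[110:250,240:400];cv2.imwrite("pics/s15c.png",cv2.resize(a,None,fx=4.5,fy=4.2,interpolation=cv2.INTER_CUBIC))
origin=np.array([0,0,Q[top][:,2].mean()+.086]);ga=origin+[.0175,0,-.022];print("gauze world",Tt[:3,:3]@ga+Tt[:3,3])
E
```

```text
20.6333 [0.5192 0.2157 0.213 ] x [0.94  0.008 0.342] z [ 0.3422  0.003  -0.9396] [ 0.32  -0.346  1.976 -0.114  1.181  0.337] 0.12903510018606482 [-1.1 -0.6 -0.7]
20.6833 [0.5192 0.2158 0.2129] x [0.94  0.008 0.342] z [ 0.3421  0.003  -0.9396] [ 0.32  -0.346  1.976 -0.114  1.181  0.337] 0.1316169682501592 [ 0.3  0.2 -0.2]
20.7333 [0.5192 0.2158 0.2129] x [0.94  0.008 0.342] z [ 0.342   0.003  -0.9397] [ 0.32  -0.346  1.976 -0.114  1.181  0.337] 0.13051687420253624 [-0.7 -0.2 -1.8]Traceback (most recent call last):
  File "<stdin>", line 2, in <module>
  File "h.py", line 20, in cloud
    M=T(f) if M is None else M
      ~^^^
  File "h.py", line 13, in T
    M=np.eye(4);q=st["tool_rot"];M[:3,:3]=R.from_quat([q[1],q[2],q[3],q[0]]).as_matrix();M[:3,3]=st["tool_pos"]
                  ~~^^^^^^^^^^^^
TypeError: 'NoneType' object is not subscriptable
```

View pics/wrist15.png

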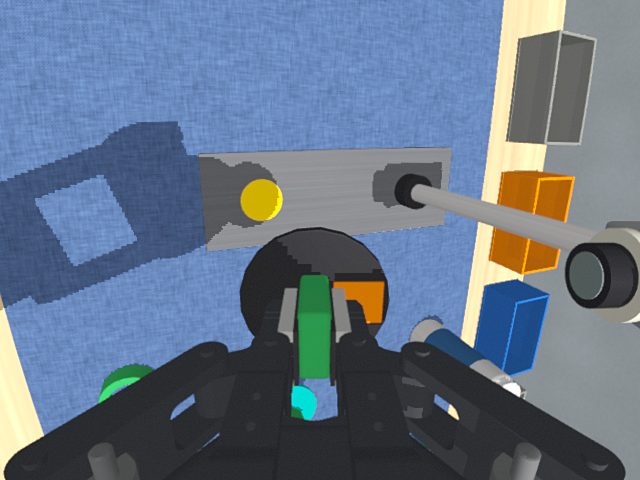

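View pics/top15.png

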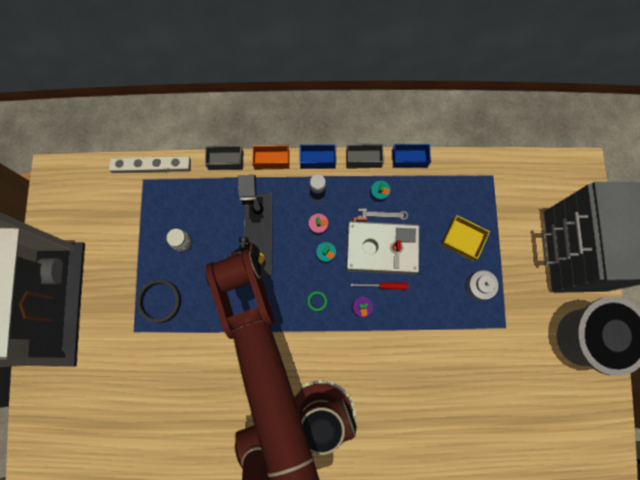

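```bash
python3 - <<'E'
from h import *
f=load("wrist15.npz")
M=f["M"];P=cloud(f,M);hsv=cv2.cvtColor(f["frame"],cv2.COLOR_RGB2HSV);h,s,v=[hsv[...,i].astype(int) for i in range(3)]
Tt=M@np.linalg.inv(f["hand_eye"]);Q=(P-Tt[:3,3])@Tt[:3,:3]
g=(h>45)&(h<85)&(s>100)&(abs(Q[...,0])<.02)&(abs(Q[...,1])<.03)&(abs(Q[...,2])<.12)
zt=np.percentile(Q[...,2][g],5);top=g&(Q[...,2]<zt+.003);print("handle top",Q[top].mean(0),Q[top].min(0),Q[top].max(0),top.sum())
t=(h>5)&(h<22)&(s>150)&(abs(Q[...,0])<.05)&(abs(Q[...,1])<.04)&(abs(Q[...,2])<.12);print("tab",Q[t].mean(0))
c=np.linalg.lstsq(np.c_[Q[t][:,:2],np.ones(t.sum())],Q[t][:,2],rcond=None)[0];print("tab slope",c)
a=cv2.imread("pics/side15.png")[110:250,240:400];cv2.imwrite("pics/s15c.png",cv2.resize(a,None,fx=4.5,fy=4.2,interpolation=cv2.INTER_CUBIC))
for zo in (zt+.086,Q[t][:,2].mean()+.0507): print("gauze world",Tt[:3,:3]@np.array([.0175,0,zo-.022])+Tt[:3,3])
E
```

```text
handle top [-0.00045169 -0.00098068 -0.06518012] [-0.00789366 -0.01383218 -0.0831041 ] [ 0.00549472  0.01401929 -0.06301395] 2125
tab [ 0.02235454 -0.00205551 -0.0300522 ]
tab slope [ 0.01087589  0.00394696 -0.03028721]
gauze world [0.53499272 0.21587491 0.22084568]
gauze world [0.53521152 0.21587686 0.22024486]
```

View pics/s15c.png

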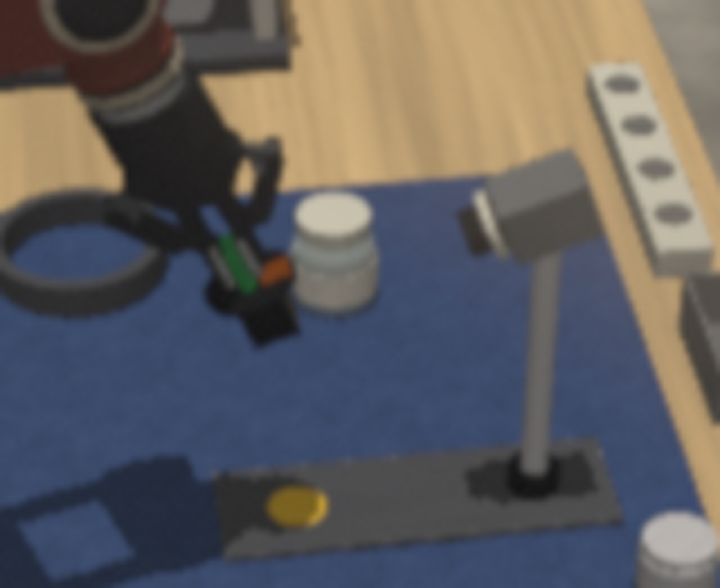

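```bash
python3 -c "
from plant import ticket,state
print(state()['joint_vel'].round(4));print(ticket.job_done())"
```

```text
[-0.0012  0.0007  0.0017 -0.0007  0.0004  0.001 ]
the job is handed in; nothing more can be done
None
```

I turned the clamp to 1.57 rad (measured), then lifted the black strainer out and handed in with it held still at the camera's focus point.

**Last checks:**
- **Gauze position:** about (0.535, 0.216, 0.220), against a focus of (0.5355, 0.215, 0.220). That is roughly 1 mm off, inside the 15 mm limit.
- **Orientation:** the tool was at the 20° camera lean with yaw within 0.1° of the stand. The strainer had not visibly tilted in the grip: the rim tab's slope was 0.01.
- **Camera position:** the lens centre measured from depth agreed with the position predicted from the yellow disc to within 2 mm.
- **Bench and clamp:** in the last overhead picture the clamp is still turned and the bystanders look unmoved. That was by eye, not measured item by item. The wrist force stayed within a few N.
- **Time:** about 20.7 s of the 54 s.

**Checks that disagreed:**
- **Finger tips:** they ended about 37 mm above the reported tool point, so my first close on the clamp wing shut on air. I found this in the wrist depth image, corrected for it, and both later grips held.
- **Disc position:** the side camera put the disc about 4 mm away from the wrist and top readings. I used the wrist reading.

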